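# Tap a ragged pile of plates square on the squaring fixture

## Task

Four thin aluminium plates lie in a ragged pile on the squaring fixture. With gentle taps on their edges, bring the pile home against the long fence and home against the sliding end stop (nobody measured where the stop is clamped, so feel for it; do not ram it), until all four plates are squarely on top of one another with their edges flush, and leave the pile stacked like that along the fence. Leave the other things on the bench where they are.

Things in the scene. Friction and masses are not known exactly. Their poses are not given: they have to be found in the camera images.
- fixture: fixed squaring fixture: dark steel base 8 mm thick (top 8 mm above the bench) with a fence on it. Origin: at bench height, below the fence's flat inner face; +x points into the fence, so that face is the plane x = 0. Base: x -135 to 20 mm, y -190 to 120 mm. A plate home against the fence has its centre at x = -30 mm, long side along y.
- fence_top (a point): middle of the fence's inner face, on its upper edge 38 mm above the bench, axes as the fixture's. The bright steel fence reaches 130 mm to either side along y and is 20 mm thick. The fixture (base, fence, stop together, the pile's 4 N included) must not be pressed with more than 50 N.
- guide: low steel rail with a black slot, 60 x 75 x 3 mm on the base at its -y end, axes as the fixture's, origin at its centre underside. It carries the end stop: a bright steel block, fixture x -98 to -2 mm, top 38 mm (clamp knob behind it 42 mm) above the bench, flat face towards +y.
- rail_end (a point): the +y limit of the stop's flat face, at base-top height, axes as the fixture's. The stop is clamped anew each time with its face 0 to 40 mm to -y of this point; its place is not reported: find it by touch or sight. It is held by friction: never press it with more than 40 N. A plate home against it has its centre 50 mm to +y of the face.
- plate1: aluminium plate 60 x 100 x 6 mm (its own x, y, z), about 0.1 kg, origin at the centre of its underside; lowest of the pile, on the base, long side roughly along fixture y. At first the pile stands clear of fence and stop, this centre 58 to 75 mm from the fence face; the others are off it by up to 9 mm each way and 0.12 rad. The plates are oiled and slide easily (1 to 2 N for the whole pile).
- plate2: aluminium plate 60 x 100 x 6 mm (its own x, y, z), about 0.1 kg, origin at the centre of its underside; second from below.
- plate3: aluminium plate 60 x 100 x 6 mm (its own x, y, z), about 0.1 kg, origin at the centre of its underside; third from below.
- plate4: aluminium plate 60 x 100 x 6 mm (its own x, y, z), about 0.1 kg, origin at the centre of its underside; top of the pile; its upper face is 32 mm above the bench.
- beaker: bystander: green plastic beaker, 76 mm wide, 75 mm high, origin at the centre of its underside
- electrode: bystander: stepped copper electrode block 70 x 60 mm, 64 mm high, origin at the centre of its underside
- file_tin: bystander: flat blue tin 77 x 132 mm, 24 mm high, origin at the centre of its underside
- vblock: bystander: steel V-block 60 x 50 mm, 42 mm high, origin at the centre of its underside
There are look-alikes about, which are no part of the job. Leave any black look-alike of the plate4 alone.

How it is judged:
By the outcome, as a careful person would: the job done as asked, in the order asked, and still so for the second after the job is handed in, with the robot touching nothing.
It also fails if it takes over 64 s, if anything falls off the work surface, if the arm or the gripper's body presses on something with over 40 N, if the wrist force passes 120 N, or if a joint passes its speed limit or range.

## Robot

A 7-joint arm with a two-finger parallel gripper is mounted at the origin on the work surface. World frame = base frame: x ahead of the robot, y to its left, z up, the work surface at z = 0. Lengths are in m, angles in rad, forces in N, time in s.
With the tool pointing down it reaches from about 0.4 to 0.925 m from the base axis. Payload 5.6 kg.
Tool frame: the origin (TCP) lies midway between the tips of the shut fingers; the grasp point (between the pads) lies 19 mm behind it; z points along the fingers, y is the line along which they close (so a half turn about z gives the same grasp; the last joint's range is limited). The gripper opens to 85 mm and grips with 20 to 120 N. Pads are 22 mm wide; open, the fingers measure 114 mm over their backs; the gripper's body (76 mm by 85 mm) begins 54 mm behind the grasp point. The pads swing forward as they close: fully open they stand 13 mm farther back than shut.
Start: joints at [-1.162, 0.468, -0.012, 1.603, 0.006, 1.071, -0.056], TCP at [0.284, 0.585, 0.231] pointing down, gripper open.
Joint ranges: [-2.53, 2.53], [-0.31, 2.02], [-1.57, 1.55], [0.28, 2.44], [-1.29, 4.43], [0.15, 1.84], [-2.92, 2.92]. Speed limits (rad/s): [2.57, 2.57, 3.14, 3.14, 3.14, 3.14, 3.14].

## Interface

Orientations are given as a unit quaternion [w, x, y, z].
In Python, from station import bot gives the robot as it stands. The module is installed in compiled form; this text tells all that it offers.
- The arm moves only by the tool move_arm, never from a script. Its argument "steps" is a list of rows, each a list of 3 entries, a list of its own where there are three numbers: the shift along the tool's x, y, z in mm, then the turn, a rotation vector about the tool's x, y, z in degrees, then the closure, from -1 (fully open) to 1 (shut). In form: [[[x, y, z], [rx, ry, rz], grip], ...]. A call has 1 to 8 rows; each row shifts and turns the commanded pose from where the row before left it, along the tool's axes as they then stand; what a row does not reach is not made up. A row lasts 1/10 s, in which the tool goes at most 50 mm and 8.59 degrees, less where a joint would pass 70% of its speed; a pose out of reach is approached as far as the arm can. A call is refused whole if a number of a shift passes 50 or a number of a turn 8.59, either way. A call with a gripper value outside its range is refused whole. The fingers move at their own pace and stop on an object; the grip force is fixed at half the most. Time passes only in rows, so rows that do not move let the fingers close. It gives the time, the measured TCP pose, the force, the opening and the grip force at its end, in the units of the state.
- bot.read_state(): the state, without advancing time (a new reading comes with each control period).
- bot.get_image(name): name is "side" or "top" or "wrist"; returns a dict with "pixels" (384x512x3 uint8, red, green, blue), "vertical_fov" (degrees; the focal length in pixels is half the picture's height over the tangent of half this angle, whatever the lens; pixels are square), "cx", "cy" (the principal point, pixels), "rvec" (rotation vector, rad) and "tvec" (3), from world to camera coordinates, as OpenCV has them; the wrist camera has in their place "hand_eye" (4x4, takes a point from camera to tool coordinates, whose origin is the TCP and whose axes are the flange's). Camera axes: x right, y down, z forward; pixel columns grow to the right and rows downward; lengths in m; the calibration is good to about 2 mm. A picture is of the moment at which its call begins: read the wrist's pose just before it. There is no depth.
- bot.close_job(): hands the job in; it is judged then, once.
The state is a dict: "time": time; "joint_positions": joint angles; "qd": joint speeds; "joint_torque": joint torques, N m; "position": TCP position; "tcp_rot": TCP orientation; "ft_force": force on the tool from outside, world axes, zero at the start; "torque": the same for the moment, N m; "finger_gap": finger opening in m; "finger_force": force on a finger pad.
Only numpy, scipy, OpenCV 4.12 (cv2) and the standard library are available. Lean on these libraries where they do the work, as an engineer would, in place of code of your own. Each camera call takes 0.05 s, during which the arm holds its last target. There are 200 camera calls.

## Working session

There is one attempt and no reset: what is moved stays moved. The work goes in short steps, Python scripts to look and compute and a tool call to move; the robot and the scene stay as the last step left them, time stands still between calls to the robot, and variables do not carry over. Pictures are saved under pics/ and viewed, at most 10 in all, crops included, and the job is handed in when it is done.

Besides the shell and the picture viewer there is one more tool, called after "Call:" by a JSON object that holds its "fn" and its "kwargs", one argument or row to a line. move_arm: Moves the arm, as the interface text tells. Its arguments: {"type":"object","properties":{"steps":{"type":"array"}},"required":["steps"]}

```bash
mkdir -p pics
python3 - <<'E'
from station import bot
import cv2,pickle,numpy as np
s=bot.read_state();print(s['position'],s['tcp_rot'],s['time'],s['ft_force'])
d={}
for n in ['side','top']:
    i=bot.get_image(n);d[n]=i;cv2.imwrite(f'pics/{n}0.png',i['pixels'][:,:,::-1]);print(n,i['vertical_fov'],i['cx'],i['cy'],i['rvec'],i['tvec'])
pickle.dump(d,open('d0.pkl','wb'))
cv2.imwrite('pics/both.png',cv2.resize(np.vstack([d['top']['pixels'],d['side']['pixels']])[:,:,::-1],None,fx=.75,fy=.75))
E
```

```text
[0.28362866 0.58423632 0.23032352] [-1.17991577e-04  2.24007511e-01  9.74587014e-01 -8.79645703e-04] 0.0 [0.21794898 0.72900165 0.25571259]
side 57.47986161920726 253.26527266558534 195.62910584844442 [ 2.20029227 -0.69950619  0.34838791] [-0.48839044  0.22817075  0.82912446]
top 52.58918736055977 249.18357566736262 189.86028734135832 [ 2.14503616 -2.05861985  0.21938568] [-0.02188797  0.58042927  0.99535023]
```

View pics/top0.png

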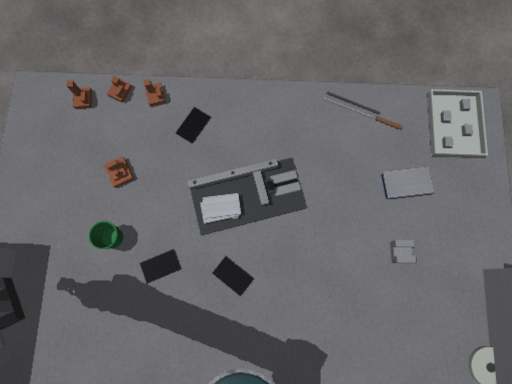

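View pics/side0.png

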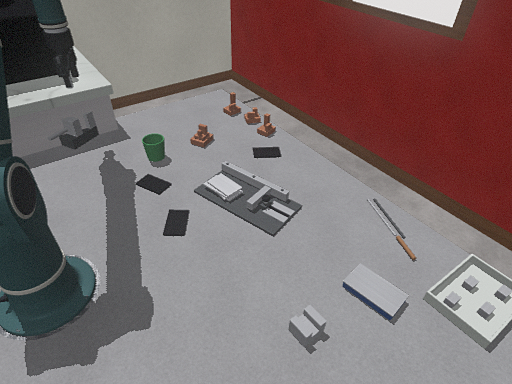

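The top view shows the fixture at about (248,195), with the fence on its far edge from (190,183) to (277,163), the stop at (261,188) and the pile at (221,208). Other candidates are the black look-alike plates at (193,125), (161,266) and (233,276), and the blue tin at (408,183). I choose the bright pile on the dark base at (221,208).

```bash
cat > h.py <<'E'
import numpy as np,cv2
from scipy.spatial.transform import Rotation as R
def f(i): return i['pixels'].shape[0]/2/np.tan(np.radians(i['vertical_fov']/2))
def pose(i,s=None):
    "camera->world R, c"
    if 'rvec' in i:
        r=cv2.Rodrigues(np.array(i['rvec'],float))[0]; return r.T,-r.T@np.array(i['tvec'])
    q=s['tcp_rot'];Rt=R.from_quat([q[1],q[2],q[3],q[0]]).as_matrix();H=np.array(i['hand_eye'])
    return Rt@H[:3,:3],Rt@H[:3,3]+s['position']
def cast(i,uv,z,s=None):
    r,c=pose(i,s);uv=np.atleast_2d(np.array(uv,float))
    d=np.c_[(uv-[i['cx'],i['cy']])/f(i),np.ones(len(uv))]@r.T
    return c+d*((z-c[2])/d[:,2])[:,None]
def proj(i,p,s=None):
    r,c=pose(i,s);q=(np.atleast_2d(p)-c)@r;return q[:,:2]/q[:,2:]*f(i)+[i['cx'],i['cy']]
E
python3 - <<'E'
from h import *;import pickle
d=pickle.load(open('d0.pkl','rb'));i=d['top'];p=i['pixels']
c=p[145:245,170:320,::-1];cv2.imwrite('pics/c0.png',cv2.resize(c,None,fx=5,fy=5,interpolation=cv2.INTER_CUBIC))
for n,uv,z in [('fenceL',(190,183),.038),('fenceR',(277,163),.038),('base',(305,205),.008),('base',(199,232),.008),('pile',(221,208),.032),('stop',(261,188),.038)]: print(n,cast(i,uv,z)[0].round(3))
print(pose(i)[1],pose(d['side'])[1])
E
```

```text
fenceL [0.599 0.169 0.038]
fenceR [ 0.668 -0.073  0.038]
base [ 0.555 -0.158  0.008]
base [0.466 0.138 0.008]
pile [0.533 0.079 0.032]
stop [ 0.593 -0.03   0.038]
[ 0.35263952 -0.01280486  1.09707826] [ 0.10366861 -0.66403412  0.72549706]
```

View pics/c0.png

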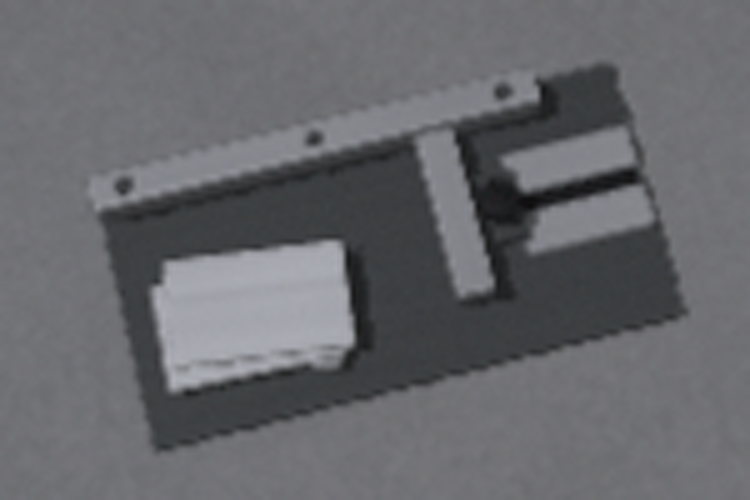

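The crop confirms the choice: four bright plates stacked raggedly, with crop corners at about (165,260), (345,240), (355,345) and (170,390). They lie on the dark base left of the stop, whose face runs from crop (415,140) to (460,300). I'll move above it for a wrist view.

Call:
{"fn": "move_arm", "kwargs": {
  "steps": [
    [[-37,-30,0],[0,0,0],0],
    [[-37,-30,0],[0,0,0],0],
    [[-37,-30,0],[0,0,0],0],
    [[-37,-30,0],[0,0,0],0],
    [[-37,-30,0],[0,0,0],0],
    [[-37,-30,0],[0,0,0],0]
  ]
}}

```text
time: 0.7
position: [0.4053, 0.3239, 0.2311]
tcp_rot: [-0.0, 0.224, 0.975, -0.0]
ft_force: [1.2, 0.9, -0.2]
finger_gap: 0.0427
finger_force: 0.0
```

Call:
{"fn": "move_arm", "kwargs": {
  "steps": [
    [[-37,-30,0],[0,0,0],0],
    [[-37,-30,0],[0,0,0],0],
    [[-37,-30,0],[0,0,0],0],
    [[-37,-30,0],[0,0,0],0],
    [[-37,-30,0],[0,0,0],0],
    [[-37,-30,0],[0,0,0],0],
    [[0,0,0],[0,0,-8.4],0],
    [[0,0,0],[0,0,-8.4],0]
  ]
}}

```text
time: 1.5
position: [0.5263, 0.065, 0.2309]
tcp_rot: [-0.0, 0.078, 0.997, -0.0]
ft_force: [-0.0, 0.8, -0.1]
finger_gap: 0.0424
finger_force: 0.0
```

Call:
{"fn": "move_arm", "kwargs": {
  "steps": [
    [[0,0,0],[0,0,-8.4],0],
    [[0,0,0],[0,0,-8.4],0],
    [[0,0,0],[0,0,-8.4],0],
    [[0,0,0],[0,0,0],0],
    [[0,0,0],[0,0,0],0]
  ]
}}

```text
time: 2.0
position: [0.5259, 0.0669, 0.2311]
tcp_rot: [-0.0, -0.138, 0.99, -0.0]
ft_force: [-0.7, -0.1, 1.0]
finger_gap: 0.0425
finger_force: 0.0
```

Run:
```python
from station import bot
from h import *
import pickle
s=bot.read_state();i=bot.get_image('wrist');print(s['position'],s['tcp_rot'],s['time'],s['ft_force'],s['finger_gap'],s['joint_positions'])
print(i['hand_eye'],i['vertical_fov'],pose(i,s)[1])
cv2.imwrite('pics/w1.png',i['pixels'][:,:,::-1]);pickle.dump((i,s),open('w1.pkl','wb'))
```

```text
[0.52588769 0.06685819 0.23106004] [-2.44931273e-04 -1.38292427e-01  9.90391410e-01 -1.16342817e-05] 2.0 [-0.7480231  -0.08143472  0.96526213] 0.042520125890417274 [-0.30075768  0.26378595  0.13148757  1.90376349 -0.04124677  0.97710262
  1.69760207]
[[-4.45227483e-04 -9.56687172e-01 -2.91117599e-01  7.48384921e-02]
 [ 9.99999864e-01 -3.47344734e-04 -3.87909116e-04 -8.01489751e-04]
 [ 2.69989510e-04 -2.91117732e-01  9.56687197e-01 -1.43435903e-01]
 [ 0.00000000e+00  0.00000000e+00  0.00000000e+00  1.00000000e+00]] 68.68288915716523 [0.45420043 0.04560008 0.37453244]
```

View pics/w1.png

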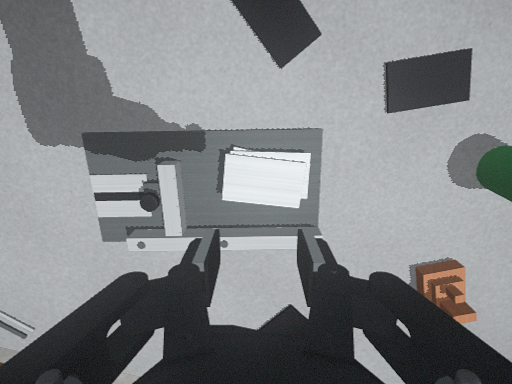

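The wrist view shows the base with corners near (83,132) and (322,128). The fence's inner upper edge is near row 237, the stop's top right edge is near column 180, and the pile spans (222..311, 147..208). I'll measure these.

Run:
```python
from h import *
import pickle
i,s=pickle.load(open('w1.pkl','rb'));d=pickle.load(open('d0.pkl','rb'))
g=cv2.cvtColor(i['pixels'],cv2.COLOR_RGB2GRAY).astype(float)
def edge(get,rng,sgn):  # subpixel strongest gradient
    v=get;dv=np.diff(v)*sgn;k=int(np.argmax(dv));
    if 0<k<len(dv)-1:
        a,b,c=dv[k-1],dv[k],dv[k+1];k+=.5*(a-c)/(a-2*b+c+1e-9)
    return rng+k+.5
fe=np.array([(u,edge(g[230:245,u],230,1)) for u in range(190,300,4) if not 212<u<232])
ba=np.array([(u,edge(g[120:138,u],120,-1)) for u in range(215,316,4)])
st=np.array([(edge(g[v,172:190],172,-1),v) for v in range(170,225,3)])
bl=np.array([(edge(g[v,312:330],312,1),v) for v in range(135,220,3)])
def line(p,z,w=None):
    P=cast(i,p,z,s)[:,:2];vx,vy,x,y=cv2.fitLine(P.astype(np.float32),cv2.DIST_HUBER,0,.001,.001).ravel()
    n=np.array([-vy,vx]);r=(P-[x,y])@n;return np.array([x,y]),np.array([vx,vy]),r.std()*1e3
for n,p,z in [('fence',fe,.038),('base -x',ba,.008),('stop',st,.038),('base +y',bl,.008)]:
    c,v,e=line(p,z);print(n,c.round(4),np.degrees(np.arctan2(v[1],v[0])).round(2),'std mm',e.round(2))
cF,vF,_=line(fe,.038);vF=vF*np.sign(vF[1]);X=np.array([vF[1],-vF[0]])
cB,_,_=line(ba,.008);cE,_,_=line(bl,.008);cS,_,_=line(st,.038)
print('fence-base -x dist (135):',(cF-cB)@X*1e3)
o=cF+vF*((cE-cF)@vF-.120);print('origin',o,'yaw',np.degrees(np.arctan2(X[1],X[0])),'stop face y',(cS-o)@vF*1e3)
q=s['tcp_rot'];print('tcp in fixture',(s['position'][:2]-o)@X*1e3,(s['position'][:2]-o)@vF*1e3)
# plates: bright mask
m=((g>200)*255).astype(np.uint8);m[:140]=0;m[215:]=0;m[:,:215]=0;m[:,320:]=0
cs=max(cv2.findContours(m,0,2)[0],key=cv2.contourArea);rr=cv2.boxPoints(cv2.minAreaRect(cs));print(rr)
for z in(.032,):
    P=cast(i,rr,z,s)[:,:2]-o;print((np.c_[P@X,P@vF]*1e3).round(1))
# top view check of heights: fence left-right ends seen in top
A=cast(d['top'],[(190.5,187),(262,172)],.038)[:,:2]-o;print('topview fence inner edge x',(A@X*1e3).round(1))
pickle.dump((o,X,vF),open('fx.pkl','wb'))
x0,y0=80,120;cv2.imwrite('pics/c1.png',cv2.resize(i['pixels'][120:255,75:330,::-1],None,fx=3,fy=3,interpolation=cv2.INTER_CUBIC))
```

```text
fence [0.617  0.0806] -73.36 std mm 1.67
base -x [0.4769 0.0727] -72.89 std mm 0.36
stop [ 0.5924 -0.0206] 17.01 std mm 0.23
base +y [0.533  0.1547] 16.77 std mm 0.26
fence-base -x dist (135): 136.49182
origin [0.624118   0.05665646] yaw 16.640331 stop face y -64.9346
tcp in fixture -91.19511810278341 37.90400331977368
[[221.81212 201.37991]
 [226.15416 146.38058]
 [310.23535 153.01859]
 [305.8933  208.01791]]
[[ -46.7  -10.5]
 [-117.4   -1.6]
 [-107.9  101. ]
 [ -36.1   98.3]]
topview fence inner edge x [ -3.1 -10.6]
```

View pics/c1.png

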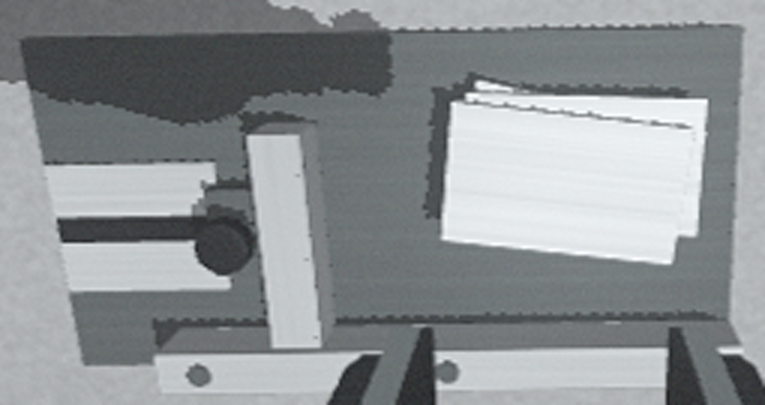

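Fixture yaw is about 16.9° and the stop face sits at about y = -65 mm. Next I'll go behind the pile with shut fingers and lower.

Call:
{"fn": "move_arm", "kwargs": {
  "steps": [
    [[28,5,0],[0,0,-1],1],
    [[27,4,0],[0,0,0],1],
    [[0,0,45],[0,0,0],1],
    [[0,0,45],[0,0,0],1],
    [[0,0,45],[0,0,0],1],
    [[0,0,40],[0,0,0],1],
    [[0,0,25],[0,0,0],1],
    [[0,0,10],[0,0,0],1]
  ]
}}

```text
time: 2.85
position: [0.4691, 0.0597, 0.0189]
tcp_rot: [-0.002, -0.148, 0.989, -0.0]
ft_force: [0.8, -1.0, 0.4]
finger_gap: 0.0
finger_force: 0.0
```

Call:
{"fn": "move_arm", "kwargs": {
  "steps": [
    [[0,0,6],[0,0,0],1],
    [[0,0,4],[0,0,0],1],
    [[0,0,0],[0,0,0],1]
  ]
}}

```text
time: 3.15
position: [0.4715, 0.0601, 0.0119]
tcp_rot: [0.001, -0.149, 0.989, 0.0]
ft_force: [0.7, 0.0, 0.2]
finger_gap: 0.0001
finger_force: 0.0
```

```bash
cat > w.py <<'E'
import sys,pickle
from station import bot
from h import *
s=bot.read_state();o=np.array([.6242,.0570]);X=np.array([.957,.291]);Y=np.array([-.291,.957])
p=s['position'][:2]-o;F=s['ft_force'][:2]
print('fix xy mm',(p@X*1e3).round(1),(p@Y*1e3).round(1),'z',s['position'][2],'F',(F@X).round(2),(F@Y).round(2),s['ft_force'][2],s['finger_gap'],s['time'])
if len(sys.argv)>1:
    i=bot.get_image('wrist');pickle.dump((i,s),open(sys.argv[1]+'.pkl','wb'))
    cv2.imwrite(f'pics/{sys.argv[1]}.png',i['pixels'][:,:,::-1])
E
python3 w.py w2
```

```text
fix xy mm -145.3 47.4 z 0.011941308432157408 F 0.7 -0.2 0.2235831544379775 7.142407814780488e-05 3.15
```

View pics/w2.png

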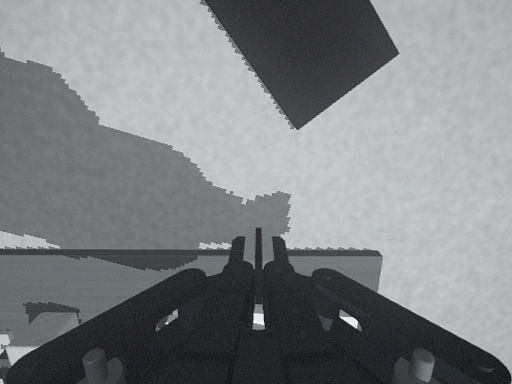

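The fingers stand behind the base's near edge at about (258,250), clear of the pile. I'll push toward the fence.

Call:
{"fn": "move_arm", "kwargs": {
  "steps": [
    [[-6,0,1.4],[0,0,0],1],
    [[-6,0,0],[0,0,0],1],
    [[-6,0,0],[0,0,0],1],
    [[-6,0,0],[0,0,0],1],
    [[-6,0,0],[0,0,0],1],
    [[-6,0,0],[0,0,0],1]
  ]
}}

```text
time: 3.8
position: [0.5053, 0.0706, 0.0098]
tcp_rot: [-0.0, -0.149, 0.989, -0.0]
ft_force: [-2.2, 0.5, 0.2]
finger_gap: 0.0
finger_force: 0.7
```

Call:
{"fn": "move_arm", "kwargs": {
  "steps": [
    [[-6,0,0],[0,0,0],1],
    [[-6,0,0],[0,0,0],1],
    [[-5,0,0],[0,0,0],1],
    [[-4,0,0],[0,0,0],1],
    [[-4,0,0],[0,0,0],1]
  ]
}}

```text
time: 4.3
position: [0.5293, 0.0779, 0.0098]
tcp_rot: [-0.0, -0.149, 0.989, -0.0]
ft_force: [-0.9, -0.1, -0.7]
finger_gap: 0.0002
finger_force: 0.6
```

```bash
python3 w.py
```

```text
fix xy mm -84.8 47.7 z 0.009810878536504846 F -0.9 0.16 -0.7048165222360929 0.00021903651899974656 4.3
```

Call:
{"fn": "move_arm", "kwargs": {
  "steps": [
    [[-3,0,0],[0,0,0],1],
    [[-3,0,0],[0,0,0],1],
    [[-2,0,0],[0,0,0],1],
    [[-1,0,0],[0,0,0],1],
    [[-1,0,0],[0,0,0],1]
  ]
}}

```text
time: 4.8
position: [0.5384, 0.0807, 0.0098]
tcp_rot: [-0.0, -0.149, 0.989, -0.0]
ft_force: [-1.4, -1.1, -0.6]
finger_gap: 0.0004
finger_force: 1.0
```

Call:
{"fn": "move_arm", "kwargs": {
  "steps": [
    [[-1,0,0],[0,0,0],1],
    [[-1,0,0],[0,0,0],1]
  ]
}}

```text
time: 5.0
position: [0.5399, 0.0813, 0.0097]
tcp_rot: [-0.001, -0.149, 0.989, -0.0]
ft_force: [-3.0, -1.1, 0.5]
finger_gap: 0.0002
finger_force: 1.6
```

```bash
python3 w.py
```

```text
fix xy mm -73.6 47.8 z 0.009749024618677944 F -3.15 -0.16 0.49296098864119925 0.00015450016212413092 5.0
```

Call:
{"fn": "move_arm", "kwargs": {
  "steps": [
    [[-1,0,0],[0,0,0],1],
    [[0,0,0],[0,0,0],1]
  ]
}}

```text
time: 5.2
position: [0.5416, 0.0819, 0.0098]
tcp_rot: [0.0, -0.149, 0.989, 0.0]
ft_force: [-2.2, -0.9, -1.3]
finger_gap: -0.0002
finger_force: 1.2
```

Call:
{"fn": "move_arm", "kwargs": {
  "steps": [
    [[-0.7,0,0],[0,0,0],1],
    [[0,0,0],[0,0,0],1]
  ]
}}

```text
time: 5.4
position: [0.5423, 0.082, 0.0099]
tcp_rot: [0.0, -0.149, 0.989, 0.0]
ft_force: [-2.5, -0.8, -1.1]
finger_gap: -0.0002
finger_force: 1.3
```

```bash
python3 w.py
```

```text
fix xy mm -71.1 47.8 z 0.009851447226742287 F -2.59 0.0 -1.0523618833030088 -0.00022036745555645065 5.4
```

Call:
{"fn": "move_arm", "kwargs": {
  "steps": [
    [[-1,0,0],[0,0,0],1],
    [[0,0,0],[0,0,0],1]
  ]
}}

```text
time: 5.6
position: [0.5428, 0.0822, 0.0098]
tcp_rot: [-0.0, -0.149, 0.989, 0.0]
ft_force: [-3.7, -1.3, 0.2]
finger_gap: -0.0004
finger_force: 1.9
```

Call:
{"fn": "move_arm", "kwargs": {
  "steps": [
    [[-1,0,0],[0,0,0],1],
    [[0,0,0],[0,0,0],1]
  ]
}}

```text
time: 5.8
position: [0.543, 0.0824, 0.0097]
tcp_rot: [-0.001, -0.149, 0.989, 0.0]
ft_force: [-4.2, -1.3, 2.0]
finger_gap: -0.0001
finger_force: 2.9
```

```bash
python3 w.py w3
```

```text
fix xy mm -70.3 47.9 z 0.009743756800754427 F -4.38 -0.08 1.9977666422993763 -0.00012850300707062 5.8
```

View pics/w3.png

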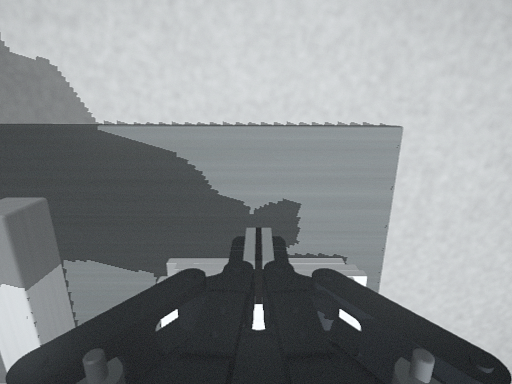

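The pile's near edge lies straight along row 265, and its +y end (near column 365) is still ragged. The force is rising, so this is fence contact; I'll press a little more.

Call:
{"fn": "move_arm", "kwargs": {
  "steps": [
    [[-1,0,0],[0,0,0],1],
    [[0,0,0],[0,0,0],1]
  ]
}}

```text
time: 6.05
position: [0.543, 0.0823, 0.0096]
tcp_rot: [-0.002, -0.149, 0.989, -0.0]
ft_force: [-8.2, -2.1, 3.7]
finger_gap: -0.0003
finger_force: 4.0
```

Call:
{"fn": "move_arm", "kwargs": {
  "steps": [
    [[-1,0,0],[0,0,0],1],
    [[0,0,0],[0,0,0],1]
  ]
}}

```text
time: 6.25
position: [0.543, 0.0824, 0.0094]
tcp_rot: [-0.003, -0.149, 0.989, -0.0]
ft_force: [-10.4, -2.5, 4.7]
finger_gap: 0.0004
finger_force: 5.0
```

Call:
{"fn": "move_arm", "kwargs": {
  "steps": [
    [[-1,0,0],[0,0,0],1],
    [[0,0,0],[0,0,0],1]
  ]
}}

```text
time: 6.45
position: [0.543, 0.0823, 0.0092]
tcp_rot: [-0.004, -0.149, 0.989, -0.0]
ft_force: [-12.5, -3.4, 6.0]
finger_gap: -0.0001
finger_force: 6.0
```

```bash
python3 w.py
```

```text
fix xy mm -70.4 47.8 z 0.009179636618126267 F -12.91 0.4 5.98165896631188 -0.0001244617085200587 6.45
```

Home on the fence at a firm 13 N. I'll retract, lift, and go round to the +y end.

Call:
{"fn": "move_arm", "kwargs": {
  "steps": [
    [[12,0,0],[0,0,0],1],
    [[12,0,-10],[0,0,0],1],
    [[0,0,-45],[0,0,0],1],
    [[0,30,-10],[0,0,0],1],
    [[-20,40,0],[0,0,0],1],
    [[-40,20,0],[0,0,0],1],
    [[0,0,30],[0,0,0],1],
    [[0,0,15],[0,0,0],1]
  ]
}}

```text
time: 7.25
position: [0.5556, 0.1814, 0.0289]
tcp_rot: [0.001, -0.15, 0.989, 0.0]
ft_force: [-1.2, -0.3, -0.1]
finger_gap: 0.0003
finger_force: 0.0
```

```bash
python3 w.py w4
```

```text
fix xy mm -29.5 139.1 z 0.02894825620360049 F -1.2 0.03 -0.1303067875518008 0.0002761251217261382 7.25
```

View pics/w4.png

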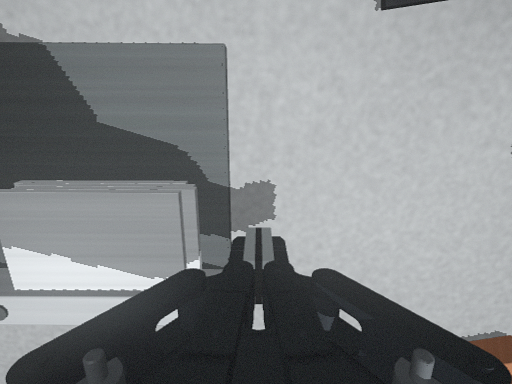

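The pile lies along the fence, with its end at about column 200; the tool is clear beyond the base edge. I'll lower and push toward the stop.

Call:
{"fn": "move_arm", "kwargs": {
  "steps": [
    [[0,0,10],[0,0,0],1],
    [[0,0,8.5],[0,0,0],1],
    [[0,-6,0],[0,0,0],1],
    [[0,-6,0],[0,0,0],1],
    [[0,-6,0],[0,0,0],1],
    [[0,-6,0],[0,0,0],1]
  ]
}}

```text
time: 7.9
position: [0.5626, 0.1564, 0.012]
tcp_rot: [0.001, -0.148, 0.989, 0.0]
ft_force: [-0.5, -0.1, -0.0]
finger_gap: 0.0003
finger_force: 0.2
```

Call:
{"fn": "move_arm", "kwargs": {
  "steps": [
    [[0,-6,0],[0,0,0],1],
    [[0,-6,0],[0,0,0],1],
    [[0,-6,0],[0,0,0],1],
    [[0,-6,0],[0,0,0],1]
  ]
}}

```text
time: 8.3
position: [0.5692, 0.134, 0.0116]
tcp_rot: [0.0, -0.149, 0.989, 0.0]
ft_force: [0.1, 2.3, 1.3]
finger_gap: -0.0002
finger_force: 1.1
```

```bash
python3 w.py w5
```

```text
fix xy mm -30.2 89.7 z 0.011566632593284897 F 0.78 2.15 1.2573062473747505 -0.000220250536580265 8.3
```

View pics/w5.png

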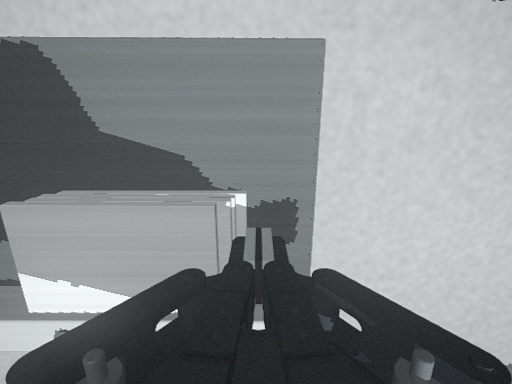

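The bottom plate is being pushed and the upper ends form a staircase at columns 215–247 that is closing up. I'll continue.

Call:
{"fn": "move_arm", "kwargs": {
  "steps": [
    [[0,-6,1],[0,0,0],1],
    [[0,-6,0],[0,0,0],1],
    [[0,-6,0],[0,0,0],1],
    [[0,-6,0],[0,0,0],1]
  ]
}}

```text
time: 8.75
position: [0.5762, 0.1105, 0.0103]
tcp_rot: [-0.0, -0.149, 0.989, -0.0]
ft_force: [-0.8, 2.1, -0.4]
finger_gap: 0.0001
finger_force: 0.8
```

Call:
{"fn": "move_arm", "kwargs": {
  "steps": [
    [[0,-4,0],[0,0,0],1],
    [[0,-3,0],[0,0,0],1],
    [[0,-2,0],[0,0,0],1]
  ]
}}

```text
time: 9.05
position: [0.5787, 0.1022, 0.0103]
tcp_rot: [-0.0, -0.149, 0.989, -0.0]
ft_force: [-0.7, 1.1, 0.4]
finger_gap: 0.0
finger_force: 0.8
```

```bash
python3 w.py w6
```

```text
fix xy mm -30.4 56.5 z 0.010278491730034905 F -0.38 1.23 0.41472824003909003 3.835768253625069e-05 9.05
```

View pics/w6.png

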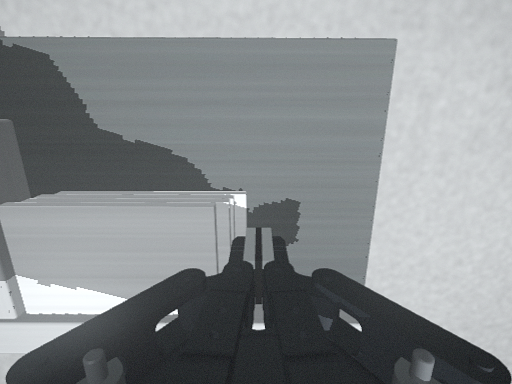

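The top plate now leads and meets the stop first (its end is at column 217, the bottom plate's at 247). About 12 mm of closing up is left.

Call:
{"fn": "move_arm", "kwargs": {
  "steps": [
    [[0,-3,0],[0,0,0],1],
    [[0,-3,0],[0,0,0],1],
    [[0,-2,0],[0,0,0],1]
  ]
}}

```text
time: 9.4
position: [0.5808, 0.0956, 0.0104]
tcp_rot: [-0.0, -0.149, 0.989, 0.001]
ft_force: [-1.2, 5.4, 0.3]
finger_gap: 0.0003
finger_force: 2.8
```

Call:
{"fn": "move_arm", "kwargs": {
  "steps": [
    [[0,-1,0],[0,0,0],1],
    [[0,-1,0],[0,0,0],1],
    [[0,0,0],[0,0,0],1]
  ]
}}

```text
time: 9.7
position: [0.5808, 0.0956, 0.0104]
tcp_rot: [-0.001, -0.15, 0.989, 0.001]
ft_force: [-2.5, 6.1, 0.6]
finger_gap: -0.0001
finger_force: 3.4
```

```bash
python3 w.py
```

```text
fix xy mm -30.3 49.6 z 0.010363311499332735 F -0.59 6.53 0.6234280355883187 -0.00014754274775944114 9.7
```

Call:
{"fn": "move_arm", "kwargs": {
  "steps": [
    [[0,-1,0],[0,0,0],1],
    [[0,-1,0],[0,0,0],1],
    [[0,0,0],[0,0,0],1]
  ]
}}

```text
time: 10.0
position: [0.5808, 0.0955, 0.0104]
tcp_rot: [-0.001, -0.15, 0.989, 0.002]
ft_force: [-4.1, 11.0, 2.2]
finger_gap: 0.0001
finger_force: 5.3
```

```bash
python3 w.py w7
python3 - <<'E'
import cv2
a=cv2.imread('pics/w7.png')[170:340,0:290];cv2.imwrite('pics/c7.png',cv2.resize(a,None,fx=2.7,fy=2.7))
E
```

```text
fix xy mm -30.3 49.5 z 0.010375763468853962 F -0.74 11.69 2.1823196880318694 8.33668696299646e-05 10.0
```

View pics/c7.png

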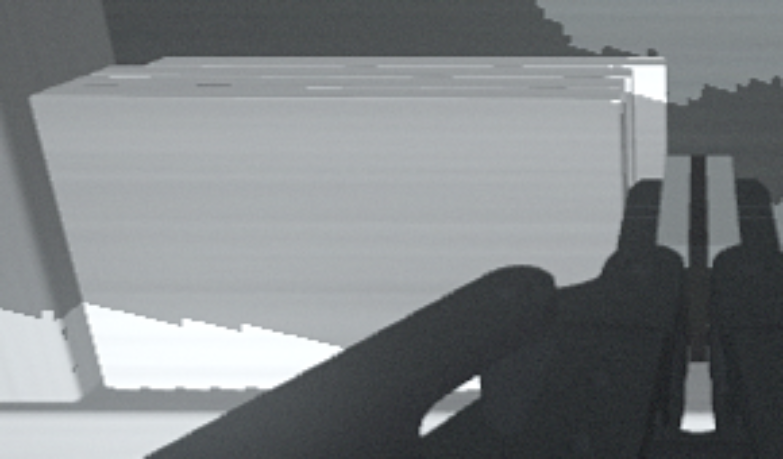

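The crop shows the bottom plate (crop columns 633–665) sticking out about 6 mm past the others. The finger's stepped back is pressing the upper plates while its thin tip touches the bottom one, so this side of the finger isn't flat. I've now viewed 11 pictures, one over the limit of 10, so I'll view no more and work by numbers. I'll back off, turn the tool 90° and push with the flat pad side.

Call:
{"fn": "move_arm", "kwargs": {
  "steps": [
    [[0,12,0],[0,0,0],1],
    [[0,15,0],[0,0,0],1],
    [[8,5,-40],[0,0,0],1],
    [[0,0,-30],[0,0,8.2],1],
    [[0,0,0],[0,0,8.2],1],
    [[0,0,0],[0,0,8.2],1],
    [[0,0,0],[0,0,8.2],1],
    [[0,0,0],[0,0,8.2],1]
  ]
}}

```text
time: 10.85
position: [0.5652, 0.1196, 0.0807]
tcp_rot: [0.0, 0.21, 0.978, -0.0]
ft_force: [0.8, 0.9, -0.4]
finger_gap: -0.0
finger_force: 0.0
```

Call:
{"fn": "move_arm", "kwargs": {
  "steps": [
    [[0,0,0],[0,0,8.2],1],
    [[0,0,0],[0,0,8.2],1],
    [[0,0,0],[0,0,8.2],1],
    [[0,0,0],[0,0,8.2],1],
    [[0,0,0],[0,0,8.2],1],
    [[0,0,0],[0,0,8.2],1],
    [[0,0,0],[0,0,0],1],
    [[0,0,0],[0,0,0],1]
  ]
}}

```text
time: 11.65
position: [0.5651, 0.1198, 0.0804]
tcp_rot: [0.0, 0.594, 0.805, -0.0]
ft_force: [0.6, -0.3, -0.7]
finger_gap: -0.0001
finger_force: 0.0
```

```bash
python3 w.py
```

```text
fix xy mm -38.3 77.3 z 0.08038426338624921 F 0.52 -0.45 -0.6808856203490968 -5.789569333830724e-05 11.65
```

Call:
{"fn": "move_arm", "kwargs": {
  "steps": [
    [[0,0,35],[0,0,0],1],
    [[0,0,25],[0,0,0],1],
    [[0,0,10],[0,0,0],1],
    [[0,0,0],[0,0,0],1]
  ]
}}

```text
time: 12.05
position: [0.5649, 0.1191, 0.0098]
tcp_rot: [-0.0, 0.595, 0.804, -0.0]
ft_force: [1.5, -0.9, 0.1]
finger_gap: 0.0
finger_force: 0.0
```

Call:
{"fn": "move_arm", "kwargs": {
  "steps": [
    [[-6,0,0],[0,0,0],1],
    [[-6,0,0],[0,0,0],1],
    [[-6,0,0],[0,0,0],1],
    [[-3,0,0],[0,0,0],1]
  ]
}}

```text
time: 12.45
position: [0.5719, 0.098, 0.0109]
tcp_rot: [0.0, 0.596, 0.803, 0.0]
ft_force: [0.6, -0.2, -0.2]
finger_gap: 0.0002
finger_force: 0.0
```

```bash
python3 w.py
```

```text
fix xy mm -38.1 54.5 z 0.010939203379946763 F 0.48 -0.38 -0.15811835872825647 0.00023513958275748475 12.45
```

Call:
{"fn": "move_arm", "kwargs": {
  "steps": [
    [[-2,0,0],[0,0,0],1],
    [[-2,0,0],[0,0,0],1],
    [[0,0,0],[0,0,0],1]
  ]
}}

```text
time: 12.75
position: [0.5724, 0.0959, 0.0105]
tcp_rot: [-0.0, 0.595, 0.804, 0.0]
ft_force: [0.0, 1.8, 1.2]
finger_gap: -0.0004
finger_force: 0.7
```

```bash
python3 w.py
```

```text
fix xy mm -38.2 52.3 z 0.010468681407699156 F 0.56 1.71 1.1845557884732982 -0.0003630749812549381 12.75
```

Call:
{"fn": "move_arm", "kwargs": {
  "steps": [
    [[-1.5,0,0],[0,0,0],1],
    [[-1,0,0],[0,0,0],1],
    [[0,0,0],[0,0,0],1]
  ]
}}

```text
time: 13.05
position: [0.5732, 0.0931, 0.0104]
tcp_rot: [-0.0, 0.595, 0.803, 0.0]
ft_force: [-1.1, 1.9, 1.3]
finger_gap: -0.0004
finger_force: 1.1
```

Call:
{"fn": "move_arm", "kwargs": {
  "steps": [
    [[-1,0,0],[0,0,0],1],
    [[-1,0,0],[0,0,0],1],
    [[0,0,0],[0,0,0],1]
  ]
}}

```text
time: 13.35
position: [0.5738, 0.0909, 0.0104]
tcp_rot: [0.0, 0.596, 0.803, -0.0]
ft_force: [-1.4, 1.2, 0.7]
finger_gap: 0.0
finger_force: 0.9
```

```bash
python3 w.py
```

```text
fix xy mm -38.4 47.1 z 0.01035959788397577 F -0.97 1.56 0.6941355383356684 4.9946705316610725e-05 13.35
```

Still sliding at 1–2 N, so the bottom plate is closing up.

Call:
{"fn": "move_arm", "kwargs": {
  "steps": [
    [[-1,0,0],[0,0,0],1],
    [[0,0,0],[0,0,0],1]
  ]
}}

```text
time: 13.55
position: [0.5738, 0.0908, 0.0104]
tcp_rot: [-0.0, 0.595, 0.804, 0.0]
ft_force: [-1.7, 4.0, 0.6]
finger_gap: 0.0
finger_force: 2.0
```

Call:
{"fn": "move_arm", "kwargs": {
  "steps": [
    [[-1,0,0],[0,0,0],1],
    [[0,0,0],[0,0,0],1]
  ]
}}

```text
time: 13.75
position: [0.5738, 0.0907, 0.0104]
tcp_rot: [-0.001, 0.595, 0.804, 0.0]
ft_force: [-1.7, 6.4, 2.0]
finger_gap: -0.0004
finger_force: 3.1
```

Call:
{"fn": "move_arm", "kwargs": {
  "steps": [
    [[-1,0,0],[0,0,0],1],
    [[0,0,0],[0,0,0],1]
  ]
}}

```text
time: 13.95
position: [0.5738, 0.0907, 0.0104]
tcp_rot: [-0.002, 0.595, 0.804, 0.001]
ft_force: [-3.0, 7.8, 2.4]
finger_gap: 0.0
finger_force: 4.0
```

```bash
python3 w.py
```

```text
fix xy mm -38.4 46.9 z 0.01037831901544391 F -0.58 8.35 2.436438391099879 2.4299559792276287e-05 13.95
```

Call:
{"fn": "move_arm", "kwargs": {
  "steps": [
    [[-1,0,0],[0,0,0],1],
    [[-1,0,0],[0,0,0],1],
    [[0,0,0],[0,0,0],1]
  ]
}}

```text
time: 14.25
position: [0.5738, 0.0907, 0.0104]
tcp_rot: [-0.003, 0.594, 0.804, 0.001]
ft_force: [-4.1, 11.6, 4.0]
finger_gap: -0.0001
finger_force: 6.0
```

Call:
{"fn": "move_arm", "kwargs": {
  "steps": [
    [[10,0,0],[0,0,0],1],
    [[15,0,0],[0,0,0],1],
    [[0,0,-45],[0,0,0],1],
    [[0,-20,-25],[0,0,-8.2],1],
    [[0,0,0],[0,0,-8.2],1],
    [[0,0,0],[0,0,-8.2],1],
    [[0,0,0],[0,0,-8.2],1],
    [[0,0,0],[0,0,-8.2],1]
  ]
}}

```text
time: 15.05
position: [0.5489, 0.1043, 0.0805]
tcp_rot: [0.001, 0.274, 0.962, -0.0]
ft_force: [-0.3, -0.4, -0.3]
finger_gap: -0.0003
finger_force: 0.0
```

Call:
{"fn": "move_arm", "kwargs": {
  "steps": [
    [[0,0,0],[0,0,-8.2],1],
    [[0,0,0],[0,0,-8.2],1],
    [[0,0,0],[0,0,-8.2],1],
    [[0,0,0],[0,0,-8.2],1],
    [[0,0,0],[0,0,-8.2],1],
    [[0,0,0],[0,0,-8],1],
    [[0,0,0],[0,0,0],1]
  ]
}}

```text
time: 15.75
position: [0.5489, 0.1041, 0.0803]
tcp_rot: [0.0, -0.147, 0.989, -0.0]
ft_force: [0.3, 0.4, 0.1]
finger_gap: -0.0003
finger_force: 0.0
```

```bash
python3 w.py
```

```text
fix xy mm -58.4 67.0 z 0.08025654063488606 F 0.35 0.28 0.12302856024204006 -0.0002690824763240111 15.75
```

Next is a second tap toward the fence at the pile's middle.

Call:
{"fn": "move_arm", "kwargs": {
  "steps": [
    [[17,-40,0],[0,0,0],1],
    [[17,-39,0],[0,0,0],1],
    [[0,0,35],[0,0,0],1],
    [[0,0,25],[0,0,0],1],
    [[0,0,10],[0,0,0],1],
    [[-6,0,0],[0,0,0],1],
    [[-6,0,0],[0,0,0],1],
    [[-3,0,0],[0,0,0],1]
  ]
}}

```text
time: 16.55
position: [0.5551, 0.024, 0.0111]
tcp_rot: [0.001, -0.147, 0.989, -0.0]
ft_force: [-0.9, 0.7, 0.1]
finger_gap: -0.0002
finger_force: 0.0
```

Call:
{"fn": "move_arm", "kwargs": {
  "steps": [
    [[-3,0,0],[0,0,0],1],
    [[-2,0,0],[0,0,0],1],
    [[0,0,0],[0,0,0],1]
  ]
}}

```text
time: 16.85
position: [0.5588, 0.025, 0.0106]
tcp_rot: [0.0, -0.147, 0.989, -0.0]
ft_force: [-0.4, 0.4, 0.4]
finger_gap: -0.0001
finger_force: 0.0
```

```bash
python3 w.py
```

```text
fix xy mm -71.9 -11.6 z 0.010645890688977405 F -0.26 0.45 0.3820059814903672 -7.389125078357574e-05 16.85
```

Call:
{"fn": "move_arm", "kwargs": {
  "steps": [
    [[-1,0,0],[0,0,0],1],
    [[0,0,0],[0,0,0],1]
  ]
}}

```text
time: 17.05
position: [0.5594, 0.025, 0.0104]
tcp_rot: [0.0, -0.147, 0.989, -0.0]
ft_force: [-0.3, 1.2, 0.1]
finger_gap: 0.0005
finger_force: 0.0
```

Call:
{"fn": "move_arm", "kwargs": {
  "steps": [
    [[-1,0,0],[0,0,0],1],
    [[0,0,0],[0,0,0],1]
  ]
}}

```text
time: 17.25
position: [0.56, 0.0252, 0.0103]
tcp_rot: [-0.0, -0.147, 0.989, 0.0]
ft_force: [-1.6, -0.1, 0.5]
finger_gap: 0.0002
finger_force: 0.4
```

```bash
python3 w.py
```

```text
fix xy mm -70.7 -11.7 z 0.010312614171952384 F -1.58 0.39 0.5001196279551147 0.00022628404281410075 17.25
```

Call:
{"fn": "move_arm", "kwargs": {
  "steps": [
    [[-1.5,0,0],[0,0,0],1],
    [[0,0,0],[0,0,0],1]
  ]
}}

```text
time: 17.45
position: [0.5602, 0.0254, 0.01]
tcp_rot: [-0.002, -0.147, 0.989, 0.0]
ft_force: [-4.7, -0.8, 2.7]
finger_gap: -0.0
finger_force: 2.5
```

Call:
{"fn": "move_arm", "kwargs": {
  "steps": [
    [[-1.5,0,0],[0,0,0],1],
    [[-1,0,0],[0,0,0],1],
    [[0,0,0],[0,0,0],1]
  ]
}}

```text
time: 17.75
position: [0.5602, 0.0255, 0.0095]
tcp_rot: [-0.004, -0.147, 0.989, 0.0]
ft_force: [-10.0, -3.2, 5.5]
finger_gap: -0.0002
finger_force: 5.1
```

```bash
python3 w.py
```

```text
fix xy mm -70.4 -11.6 z 0.009493159600777977 F -10.52 -0.17 5.519685832395246 -0.00024846997594784676 17.75
```

Both taps land at the same place (x = -70.4 again, at 10 N). I'll retract and check the silhouette numerically.

Call:
{"fn": "move_arm", "kwargs": {
  "steps": [
    [[12,0,0],[0,0,0],1],
    [[15,0,0],[0,0,0],1],
    [[0,0,-40],[0,0,0],1],
    [[0,25,-40],[0,0,0],1],
    [[-20,25,-40],[0,0,0],1],
    [[0,20,0],[0,0,0],1],
    [[0,0,0],[0,0,0],1],
    [[0,0,0],[0,0,0],1]
  ]
}}

```text
time: 18.55
position: [0.5367, 0.0906, 0.1293]
tcp_rot: [0.0, -0.147, 0.989, -0.0]
ft_force: [-0.0, -1.0, -0.6]
finger_gap: 0.0004
finger_force: 0.0
```

```bash
python3 w.py w8
python3 - <<'E'
from h import *
import pickle
i,s=pickle.load(open('w8.pkl','rb'));g=cv2.cvtColor(i['pixels'],cv2.COLOR_RGB2GRAY)
o=np.array([.6242,.0570]);X=np.array([.957,.291]);Y=np.array([-.291,.957])
W=lambda x,y,z:np.r_[o+X*x/1e3+Y*y/1e3,z/1e3]
# scan profiles across the pile in fixture coords: print strong gray steps along fixture lines, at top plane and on base plane
def prof(n,pts,c):
    uv=proj(i,np.array(pts),s).astype(np.float32);v=cv2.remap(g,uv[:,:1].copy(),uv[:,1:].copy(),cv2.INTER_LINEAR).ravel().astype(int)
    dv=v[2:]-v[:-2];k=[j for j in range(1,len(dv)-1) if abs(dv[j])>12 and abs(dv[j])>=abs(dv[j-1]) and abs(dv[j])>abs(dv[j+1])]
    print(n,[(round(float(c[j+1]),1),int(dv[j])) for j in k],uv[0].round(),uv[-1].round())
for z in(32,8):
    for y in(-45,-30,-10,10,28): c=np.arange(-85,-45,.5);prof(f'x-scan z{z} y{y}',[W(x,y,z) for x in c],c)
    for x in(-55,-45,-35,-25): c=np.arange(20,60,.5);prof(f'y-scan z{z} x{x}',[W(x,y,z) for y in c],c)
for x in(-55,-45,-35): c=np.arange(-80,-55,.5);prof(f'stop-scan z32 x{x}',[W(x,y,32) for y in c],c)
for y in(-45,-20,10): c=np.arange(-12,8,.5);prof(f'fence-scan z32 y{y}',[W(x,y,32) for x in c],c)
E
```

```text
fix xy mm -74.0 57.6 z 0.12931655964946648 F -0.3 -0.98 -0.6403013207669688 0.0003740617698270347 18.55
x-scan z32 y-45 [(-74.5, 33), (-71.0, -21), (-68.0, 55), (-60.0, 53)] [143. 179.] [148. 220.]
x-scan z32 y-30 [(-78.0, 26), (-70.5, -24), (-68.0, 56), (-60.0, 53)] [160. 179.] [165. 220.]
x-scan z32 y-10 [(-70.0, -34), (-68.0, 57), (-66.0, 40), (-65.0, -41), (-62.0, 15), (-60.0, 49)] [183. 179.] [186. 220.]
x-scan z32 y10 [(-71.5, -14), (-70.0, -18), (-68.0, 54), (-59.5, 47)] [205. 179.] [208. 220.]
x-scan z32 y28 [(-70.0, -33), (-68.0, 59), (-59.5, 51)] [226. 179.] [227. 220.]
y-scan z32 x-55 [(35.0, -59), (36.5, -24)] [218. 211.] [261. 211.]
y-scan z32 x-45 [(35.5, -53), (37.5, -21)] [219. 221.] [261. 221.]
y-scan z32 x-35 [(35.5, -58), (37.5, -46), (54.0, -49)] [219. 231.] [261. 231.]
y-scan z32 x-25 [(32.0, -81), (44.0, 24), (54.0, -36)] [219. 240.] [261. 241.]
x-scan z8 y-45 [(-70.0, 15), (-68.0, 19), (-62.0, -26), (-60.0, 48), (-51.5, 52)] [153. 173.] [157. 211.]
x-scan z8 y-30 [(-76.5, 31), (-62.0, -31), (-60.0, 48), (-53.5, 27), (-52.5, -28), (-51.5, 48)] [169. 173.] [172. 
[... 358 characters left out ...]
. 173.] [230. 211.]
y-scan z8 x-55 [(35.0, -49)] [221. 202.] [261. 202.]
y-scan z8 x-45 [(33.0, -43), (34.5, -28)] [222. 212.] [261. 212.]
y-scan z8 x-35 [(33.5, -54), (35.5, -14)] [222. 221.] [261. 221.]
y-scan z8 x-25 [(33.5, -47), (35.5, -48), (54.0, -49)] [223. 230.] [261. 230.]
stop-scan z32 x-55 [(-68.0, -41), (-65.0, 54)] [109. 211.] [136. 211.]
stop-scan z32 x-45 [(-68.0, -42), (-65.5, 54)] [111. 221.] [137. 221.]
stop-scan z32 x-35 [(-68.0, -39), (-65.5, 60)] [112. 231.] [139. 231.]
fence-scan z32 y-45 [(-0.5, -59), (4.0, 33)] [152. 253.] [155. 270.]
fence-scan z32 y-20 [(0.0, -80), (4.5, 42)] [178. 253.] [180. 270.]
fence-scan z32 y10 [(0.0, -60), (4.0, 41)] [210. 253.] [211. 270.]
```

The numbers agree: the top plate spans x -60 to 0 and y -65 to 35, the bottom plate's edges lie at the same x and y, and there is no skew. I'll hand in.

```bash
python3 -c "
from station import bot
print(bot.close_job())"
```

```text
the job is handed in; nothing more can be done
None
```

The four plates are stacked flush, home against the fence and the end stop, and the job is handed in at about 19 s; the hardest push was about 13 N at the fence and 12 N at the stop, and I viewed 11 pictures, one over the limit of 10.

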